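Pick out the machine feet whose rubber still grips

ROBOT

A 6-joint arm with a two-finger parallel gripper is mounted at the origin on the work surface; the furniture and walls round the work are solid. World frame = base frame: x ahead of the robot, y to its left, z up, the work surface at z = 0. Lengths are in m, angles in rad, forces in N, time in s.
With the tool pointing down it reaches from about 0.375 to 0.975 m from the base axis. Payload 3.8 kg.
Tool frame: the origin (TCP) lies at the very end of the fingers, on their centre line; the grasp point (between the pads) lies 19 mm behind it; y points along the fingers, x is the direction in which the jaws open and shut, and the axes are right-handed (so a half turn about y gives the same grasp; the last joint's range is limited). The gripper opens to 85 mm and grips with 20 to 120 N. Pads are 22 mm wide; open, the fingers measure 114 mm over their backs; the gripper's body (76 mm by 85 mm) begins 54 mm behind the grasp point. The pads swing forward as they close: fully open they stand 13 mm farther back than shut.
Start: joints at [-1.323, 0.264, 1.604, -0, 1.274, -0.037], TCP at [0.19, -0.648, 0.231] pointing down, gripper open.
Joint ranges: [-2.63, 2.63], [-0.94, 2.18], [0.31, 2.57], [-1.31, 4.45], [0, 2.66], [-2.55, 2.55]. Speed limits (rad/s): [2.57, 2.57, 3.14, 3.14, 3.14, 3.14].

INTERFACE

Orientations are given as a rotation vector (axis times angle).
In Python, from workcell import bot, cams gives the robot as it stands.
- The arm moves only by the tool play_rows, never from a script. Its argument "motion" is a list of rows, each a list of 2 entries, a list of its own where there are three numbers: the shift along the world's x, y, z normalised to -1 to 1, where 1 is 400 mm, then the turn, a rotation vector about the world's x, y, z normalised to -1 to 1, where 1 is pi/4 rad. In form: [[[tx, ty, tz], [ax, ay, az]], ...]. A call has 1 to 10 rows; each row is the pose to reach, as a shift and turn from the pose commanded when the call began; what a row does not reach only later rows make up. A row lasts 1/8 s, in which the tool goes at most 62.5 mm and 10.7 degrees, less where a joint would pass 70% of its speed; a pose out of reach is approached as far as the arm can. A call with a number of a shift or a turn outside -1 to 1 is refused whole. A call with a gripper value outside its range is refused whole. "gripper" is the closure, from 0 (fully open) to 1 (shut), set as the call begins (left out, the last holds). The fingers move at their own pace and stop on an object; "squeeze" is the grip in N (left out, the last holds). Time passes only in rows, so rows that repeat a pose let the fingers close. It gives the time, the measured TCP pose, the force and the opening at its end, in the units of the state.
- bot.read_state(): the state, without advancing time (a new reading comes with each control period).
- cams.read_camera(name): name is "scene" or "top" or "wrist"; returns (picture, depth): 400x640x3 uint8, red, green, blue; 400x640 float32, m along the optical axis (not along the pixel's ray), 0 where there is no reading.
- cams.calibration(name): a dict with "mtx" (3x3 intrinsics, pixels), "k1" (the pictures are not rectified: a ray, as slopes to the right and down, at radius r is drawn at 1 + k1 r^2 times it, then the intrinsics apply), "R" (3x3) and "t" (3): a world point X has camera coordinates R X + t; the wrist camera has in their place "tool_from_camera" (4x4, takes a point from camera to tool coordinates, whose origin is the TCP and whose axes are the tool frame's). Camera axes: x right, y down, z forward; pixel columns grow to the right and rows downward; lengths in m; the calibration is good to about 2 mm. A picture is of the moment at which its call begins: read the wrist's pose just before it. calibration takes no time and is no camera call.
- bot.finish_job(): hands the job in, once; it reports no verdict.
Trained networks look in the newest picture that a camera, given by its name, has taken for a name from the list of things; names that differ only in an ending like _2 or _b are one class to them, and where a whole thing is asked for, a point or a joint stands for the part that bears it (a point fixed in the world has none). Each returns a list of dicts, best first, with "conf" (0 to 1); they miss things now and then, are a little off and sometimes report something else, mostly with a low value. They report only what shows in the picture. A call takes as long as a camera call. They do not tell look-alikes from the thing itself.
- cams.recognise(camera, label): "xyz" ([x, y, z] in m, in the coordinates of the camera as it stood for that picture, good to about 4 mm: the middle of the surface that is visible of it).
- cams.regions_of(camera, label): "mask" (400x640 bool, what is visible of it).
- cams.mark_of(camera, label): "xyz" ([x, y, z] in m, in the coordinates of the camera as it stood for that picture, good to about 4 mm: a listed point, or the origin of a listed thing).
The state is a dict: "time": time; "q": joint angles; "joint_vel": joint speeds; "joint_torque": joint torques, N m; "tool_pos": TCP position; "tcp_rot": TCP orientation; "wrist_force": force on the tool from outside, world axes, zero at the start; "torque": the same for the moment, N m; "width": opening from 0.0 (shut) to 1.0 (fully open).
Only numpy, scipy, OpenCV 4.12 (cv2) and the standard library are available. Lean on these libraries where they do the work, as an engineer would, in place of code of your own. Each camera call takes 0.05 s, during which the arm holds its last target.

TASK

Four used levelling feet of the tray trolley stand on the table: the rubber under two of them still grips, under the other two it has gone hard and slippery, which cannot be seen. Find them by feel: take a foot by its threaded spindle, press it lightly on the bare tabletop (some 5 to 10 N, never more than 25 N) and draw it along to judge its drag; set the two that grip upright and fully down in the two empty recesses of the wooden foot board. Leave the two slippery feet standing upright on the table beside the board, let no foot fall over, and do not disturb the two feet already in the board or the vial.

Things in the scene. Friction and masses are not known exactly. Their poses are not given: they have to be found in the camera images.
- foot_1: levelling foot, one of four that look alike: round base 48 mm across and 12 mm high (the lowest 4 mm is the black rubber sole, 46 mm across), lock nut 23 mm across up to z = 17 mm, then an upright threaded steel spindle 16 mm thick up to z = 65 mm; 0.15 to 0.25 kg. Origin: centre of the underside, z up the spindle. It stands on the bare tabletop (origin at height 0)
- foot_2: levelling foot like foot_1. Drawn along the table, such a foot resists with its friction times the force on its sole (pressing force and its weight): friction 0.85 to 1.25 if the rubber still grips, 0.2 to 0.3 if it has hardened. Two of the four grip; names do not tell which. The drag is fullest while the foot slides and may fade by a third or more once it stops
- foot_3: levelling foot like foot_1. The four stand in any order in a rough row across the table, about 66 mm apart, with 45 mm of bare table on the robot's side of each, along which to draw it
- foot_4: levelling foot like foot_1. A foot held by the spindle rocks least in the grip when it is drawn along the line on which the fingers close
- foot_board: light wooden block 150 x 150 x 18 mm fixed to the table behind the row of feet, with four round recesses 52 mm wide and 8 mm deep, their centres 70 mm apart in a square (at x, y = +-35 mm in its frame); two recesses are empty (recess_near, recess_far, on a diagonal) and two hold a foot. The steel tabletop at height 0 ends at x = 0.70 and y = -0.325 m. Origin at the centre of its underside, axes along its sides
- recess_near (a point): centre of the floor of the empty recess at x = -35, y = +35 mm of the board, 10 mm above the table and 8 mm below the board's top; z up. A seated foot's origin lies here
- recess_far (a point): centre of the floor of the empty recess at x = +35, y = -35 mm of the board, otherwise as recess_near
- seated_foot_1: a levelling foot of the same shape already in the board, at x = -35, y = -35 mm of it; to be left alone
- seated_foot_2: a levelling foot of the same shape already in the board, at x = +35, y = +35 mm of it; to be left alone
- vial_small: capped vial 26 mm across and 52 mm high beside the row of feet, next to the bag sealer; origin at the centre of its underside; to be left alone. The bag sealer is fixed between y = -0.01 and 0.09 m, x = 0.28 to 0.68 m, 70 mm high, with its blue arm standing raised: from x = 0.29 m at height 0.1 m up to about x = 0.65 m at height 0.28 m
Things that resemble listed ones, but are neither listed nor needed, are in the scene too. Leave any pink look-alike of the foot_3 alone.

How it is judged:
On the way, in this order (a step that is already met when the one before it is completed fails the run):
1. a levelling foot is drawn along the tabletop: it slides at more than 4 mm/s, standing on the table, more than 15 mm from where it stood (((height (world z) of foot_1 below 0.004 m and angle between foot_1's own z axis and vertical below 0.15 rad and distance of foot_1 from where it was at the start of the episode above 0.015 m and linear speed of foot_1 above 0.004 m/s and contact force between foot_1_sole and anything else above 1 N) or (height (world z) of foot_2 below 0.004 m and angle between foot_2's own z axis and vertical below 0.15 rad and distance of foot_2 from where it was at the start of the episode above 0.015 m and linear speed of foot_2 above 0.004 m/s and contact force between foot_2_sole and anything else above 1 N) or (height (world z) of foot_3 below 0.004 m and angle between foot_3's own z axis and vertical below 0.15 rad and distance of foot_3 from where it was at the start of the episode above 0.015 m and linear speed of foot_3 above 0.004 m/s and contact force between foot_3_sole and anything else above 1 N) or (height (world z) of foot_4 below 0.004 m and angle between foot_4's own z axis and vertical below 0.15 rad and distance of foot_4 from where it was at the start of the episode above 0.015 m and linear speed of foot_4 above 0.004 m/s and contact force between foot_4_sole and anything else above 1 N))), for 0.1 s.
2. a foot that grips sits fully down in an empty recess of the board (((horizontal distance between foot_1 and recess_near below 0.004 m and height (world z) of foot_1 between 0.005 and 0.013 m and angle between foot_1's own z axis and vertical below 0.06 rad) or (horizontal distance between foot_1 and recess_far below 0.004 m and height (world z) of foot_1 between 0.005 and 0.013 m and angle between foot_1's own z axis and vertical below 0.06 rad) or (horizontal distance between foot_3 and recess_near below 0.004 m and height (world z) of foot_3 between 0.005 and 0.013 m and angle between foot_3's own z axis and vertical below 0.06 rad) or (horizontal distance between foot_3 and recess_far below 0.004 m and height (world z) of foot_3 between 0.005 and 0.013 m and angle between foot_3's own z axis and vertical below 0.06 rad))), for 0.2 s.
At the end, for the whole second after the job is handed in: The two feet that grip sit one in each empty recess (within 4 mm of its centre, underside less than 3 mm above its floor, upright within 0.06 rad); the two slippery feet stand on the tabletop, upright within 0.06 rad; all at rest and released ((((horizontal distance between foot_1 and recess_near below 0.004 m and height (world z) of foot_1 between 0.005 and 0.013 m and angle between foot_1's own z axis and vertical below 0.06 rad) and (horizontal distance between foot_3 and recess_far below 0.004 m and height (world z) of foot_3 between 0.005 and 0.013 m and angle between foot_3's own z axis and vertical below 0.06 rad)) or ((horizontal distance between foot_1 and recess_far below 0.004 m and height (world z) of foot_1 between 0.005 and 0.013 m and angle between foot_1's own z axis and vertical below 0.06 rad) and (horizontal distance between foot_3 and recess_near below 0.004 m and height (world z) of foot_3 between 0.005 and 0.013 m and angle between foot_3's own z axis and vertical below 0.06 rad))) and linear speed of each of foot_1, foot_3, foot_2, foot_4 below 0.01 m/s and height (world z) of foot_2 between -0.004 and 0.004 m and angle between each of foot_2, foot_4's own z axis and vertical below 0.06 rad and height (world z) of foot_4 between -0.004 and 0.004 m); the robot touches nothing.
It fails at once if the rubber sole of a foot is pressed on the tabletop with more than 25 N ((contact force between foot_1_sole and anything else above 25 N and height (world z) of foot_1 below 0.004 m) or (contact force between foot_2_sole and anything else above 25 N and height (world z) of foot_2 below 0.004 m) or (contact force between foot_3_sole and anything else above 25 N and height (world z) of foot_3 below 0.004 m) or (contact force between foot_4_sole and anything else above 25 N and height (world z) of foot_4 below 0.004 m)).
It fails at once if one of the four feet tips over (more than 0.7 rad) (angle between any of foot_1, foot_2, foot_3, foot_4's own z axis and vertical above 0.7 rad).
It fails at once if a foot already in the board is moved more than 8 mm (distance of any of seated_foot_1, seated_foot_2 from where it was at the start of the episode above 0.008 m).
It fails at once if the vial is moved more than 25 mm or tipped (distance of vial_small from where it was at the start of the episode above 0.025 m or angle between vial_small's own z axis and vertical above 0.5 rad).
It also fails if it takes over 72 s, if anything falls off the work surface, if the arm or the gripper's body presses on something with over 40 N, if the wrist force passes 120 N, or if a joint passes its speed limit or range.

## Working session

There is one attempt and no reset: what is moved stays moved. The work goes in short steps, Python scripts to look and compute and a tool call to move; the robot and the scene stay as the last step left them, time stands still between calls to the robot, and variables do not carry over. Pictures are saved under pics/ and viewed, and the job is handed in when it is done.

Besides the shell and the picture viewer there is one more tool, called after ">>>" as name(argument=value, ...) on one line, values as JSON. play_rows: Moves the arm, as the interface text tells. Its arguments: {"type":"object","properties":{"motion":{"type":"array","items":{"type":"array"}},"gripper":{"type":"number"},"squeeze":{"type":"number"}},"required":["motion"]}

```bash
ls; mkdir -p pics
cat > h.py <<'E'
import numpy as np,cv2
from workcell import bot,cams
def c2w(name,p):
    c=cams.calibration(name); return np.array(c["R"]).T@(np.array(p)-np.array(c["t"]))
E
python3 - <<'E'
from h import *
s=bot.read_state(); print({k:np.round(v,3).tolist() for k,v in s.items()})
for n in ["scene","top"]:
    im,d=cams.read_camera(n); cv2.imwrite(f"pics/{n}0.png",im[:,:,::-1])
    c=cams.calibration(n); print(n,c)
    for l in ["foot_1","seated_foot_1","foot_board","recess_near","recess_far","vial_small"]:
        for r in cams.mark_of(n,l): print(l,round(r["conf"],2),np.round(c2w(n,r["xyz"]),4))
print(bot.read_state()["time"])
E
```

```text
pics
{'time': 0.0, 'q': [-1.323, 0.265, 1.605, -0.0, 1.274, -0.037], 'joint_vel': [-0.001, -0.001, -0.0, 0.0, 0.002, -0.001], 'joint_torque': [-0.001, -51.512, -36.731, -0.0, 0.013, -0.0], 'tool_pos': [0.189, -0.647, 0.23], 'tcp_rot': [-1.329, 0.998, -0.995], 'wrist_force': [-0.09, -0.018, -0.851], 'torque': [-0.019, -0.023, 0.011], 'width': 0.999}
scene {'mtx': array([[513.27050563,   0.        , 323.89260637],
       [  0.        , 513.27050563, 203.93845302],
       [  0.        ,   0.        ,   1.        ]]), 'k1': 0.04130701398980111, 'R': array([[ 0.46595047, -0.88476394,  0.00910681],
       [-0.43407398, -0.23754443, -0.86899507],
       [ 0.77101877,  0.40095563, -0.49473694]]), 't': array([-0.36977942,  0.23838626,  0.523645  ])}
foot_1 0.97 [ 0.4453 -0.0831 -0.0019]
foot_1 0.88 [ 0.4694 -0.2162 -0.    ]
foot_1 0.79 [ 0.4707 -0.1458  0.006 ]
foot_1 0.59 [ 6.309e-01 -7.020e-02  6.000e-04]
seated_foot_1 0.75 [ 0.5699 -0.233   0.0142]
seated_foot_1 0.59 [ 0.6463 -0.169   0.0072]
seated_foot_1 0.35 [ 0.5212 -0.0303  0.0025]
foot_board 0.76 [ 0.6029 -0.203  -0.004 ]
foot_board 
[... 523 characters left out ...]
01,  4.09203042e-03, -2.10654100e-01],
       [ 2.10658866e-01,  7.66158655e-04, -9.77559336e-01]]), 't': array([-0.14278008,  0.53121575,  0.79485283])}
foot_1 0.95 [ 0.434  -0.2809  0.001 ]
foot_1 0.85 [ 0.4462 -0.0862 -0.0019]
foot_1 0.67 [ 0.4684 -0.1504 -0.0018]
foot_1 0.67 [ 6.29e-01 -6.77e-02 -3.00e-04]
foot_1 0.57 [ 0.4619 -0.2201  0.0052]
foot_1 0.44 [ 0.6354 -0.2408  0.0141]
seated_foot_1 0.8 [ 0.5667 -0.2373  0.0119]
seated_foot_1 0.79 [ 0.6364 -0.1679  0.0112]
foot_board 0.59 [ 6.030e-01 -2.001e-01  1.000e-04]
recess_near 0.82 [ 0.5678 -0.1626  0.009 ]
recess_far 0.73 [ 0.5694 -0.2374  0.0084]
recess_far 0.65 [ 0.6344 -0.2372  0.0136]
vial_small 0.54 [ 0.5113 -0.0257 -0.0025]
0.7
```

View pics/scene0.png

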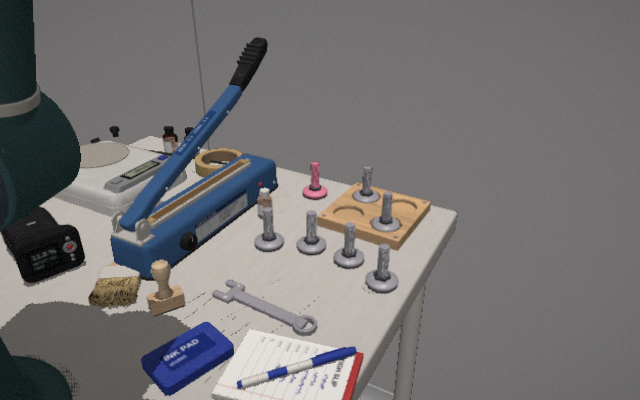

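View pics/top0.png

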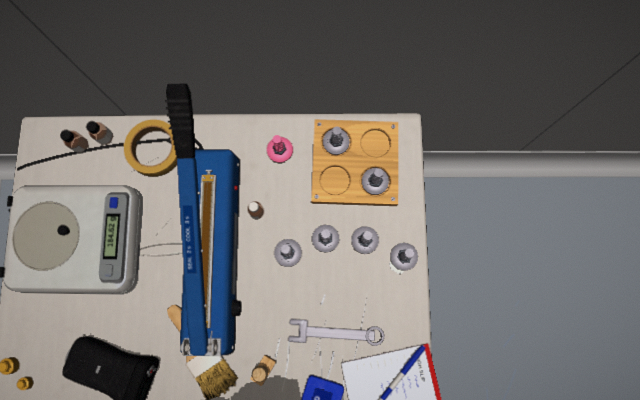

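The scene view shows a row of four feet at about (268,240), (311,245), (348,257) and (382,280). A pink decoy is at (315,190), and the board holds two seated feet. The top view shows the empty recesses at (335,180) near and (376,143) far. I'll refine the positions geometrically.

```bash
cat >> h.py <<'E'
def proj(name,X,c=None):
    c=c or cams.calibration(name); X=np.atleast_2d(X); p=X@np.array(c["R"]).T+np.array(c["t"])
    s=p[:,:2]/p[:,2:]; r2=(s**2).sum(1,keepdims=True); s=s*(1+c["k1"]*r2)
    m=np.array(c["mtx"]); return np.c_[s[:,0]*m[0,0]+m[0,2],s[:,1]*m[1,1]+m[1,2]]
def rays(c,uv):
    m=np.array(c["mtx"]); d=(np.atleast_2d(uv)-[m[0,2],m[1,2]])/[m[0,0],m[1,1]]
    s=d.copy()
    for _ in range(8): s=d/(1+c["k1"]*(s**2).sum(1,keepdims=True))
    return np.c_[s,np.ones(len(s))]
def plane(name,uv,z):
    c=cams.calibration(name);R=np.array(c["R"]);t=np.array(c["t"])
    d=rays(c,uv)@R; o=-R.T@t
    return o+d*((z-o[2])/d[:,2])[:,None]
E
python3 - <<'E'
from h import *
im,d=cams.read_camera("top")
crop=im[100:290,250:440,::-1]; cv2.imwrite("pics/topcrop.png",cv2.resize(crop,(760,760)[:2] if 0 else (600,600),interpolation=cv2.INTER_CUBIC))
for n in ["top","scene"]:
    if n=="scene": im,d=cams.read_camera(n)
    c=cams.calibration(n);R=np.array(c["R"]);t=np.array(c["t"])
    vv,uu=np.mgrid[0:400,0:640]; ray=rays(c,np.c_[uu.ravel(),vv.ravel()])
    P=((ray*d.reshape(-1,1))-t)@R; P=P.reshape(400,640,3)
    # spindle tops: points near expected with z>40mm
    for nm,(x,y),zb in [("A",(.446,-.085),0),("B",(.469,-.149),0),("C",(.464,-.218),0),("D",(.434,-.281),0),("S1",(.567,-.236),.01),("S2",(.638,-.168),.01)]:
        m=(d>0)&(np.hypot(P[...,0]-x,P[...,1]-y)<.02)
        q=P[m]; k=q[q[:,2]>zb+.03]; top=q[q[:,2]>zb+.058]
        m2=(d>0)&(np.hypot(P[...,0]-x,P[...,1]-y)<.032)&(abs(P[...,2]-zb-.011)<.004)
        print(n,nm,"spin",len(k),k.mean(0).round(4),"top",len(top),top.mean(0).round(4) if len(top) else "", "base bbox",P[m2].min(0).round(4)[:2],P[m2].max(0).round(4)[:2])
print(bot.read_state()["time"])
E
```

```text
top A spin 98 [ 0.4405 -0.084   0.0613] top 81 [ 0.4414 -0.0834  0.0646] base bbox [ 0.4185 -0.1071] [ 0.465  -0.0609]
top B spin 95 [ 0.4647 -0.148   0.0612] top 76 [ 0.4659 -0.148   0.0649] base bbox [ 0.4423 -0.1707] [ 0.489  -0.1242]
top C spin 102 [ 0.4617 -0.2147  0.0603] top 81 [ 0.4626 -0.2154  0.0648] base bbox [ 0.4401 -0.2392] [ 0.487  -0.1928]
top D spin 110 [ 0.4332 -0.2805  0.0594] top 82 [ 0.4339 -0.2817  0.0648] base bbox [ 0.4106 -0.3055] [ 0.457  -0.2584]
top S1 spin 117 [ 0.5623 -0.2339  0.0687] top 81 [ 0.5638 -0.2344  0.0749] base bbox [ 0.5354 -0.2672] [ 0.5984 -0.2043]
top S2 spin 124 [ 0.6345 -0.1674  0.0666] top 75 [ 0.6365 -0.1674  0.0748] base bbox [ 0.6064 -0.1988] [ 0.6694 -0.1366]
scene A spin 231 [ 0.441  -0.085   0.0516] top 83 [ 0.4424 -0.0841  0.0637] base bbox [ 0.4201 -0.1076] [ 0.4681 -0.0591]
scene B spin 234 [ 0.465  -0.1491  0.051 ] top 81 [ 0.4666 -0.1483  0.0639] base bbox [ 0.4448 -0.1705] [ 0.489  -0.1244]
scene C spin 255 [ 0.4618 -0.2166  0.0511] top 89 [ 0.4633 -0.2159  0.0637] base bbox [ 0.4408 -0.2389] [ 0.4885 -0.1919]
scene D spin 290 [ 0.4326 -0.2826  0.0513] top 106 [ 0.4345 -0.2818  0.0638] base bbox [ 0.4117 -0.3066] [ 0.4582 -0.2583]
scene S1 spin 216 [ 0.563  -0.2354  0.0609] top 72 [ 0.5643 -0.2347  0.0738] base bbox [ 0.5357 -0.2677] [ 0.5987 -0.205 ]
scene S2 spin 183 [ 0.6356 -0.1683  0.0604] top 61 [ 0.637  -0.1683  0.0737] base bbox [ 0.6061 -0.1991] [ 0.6698 -0.1372]
0.8
```

View pics/topcrop.png

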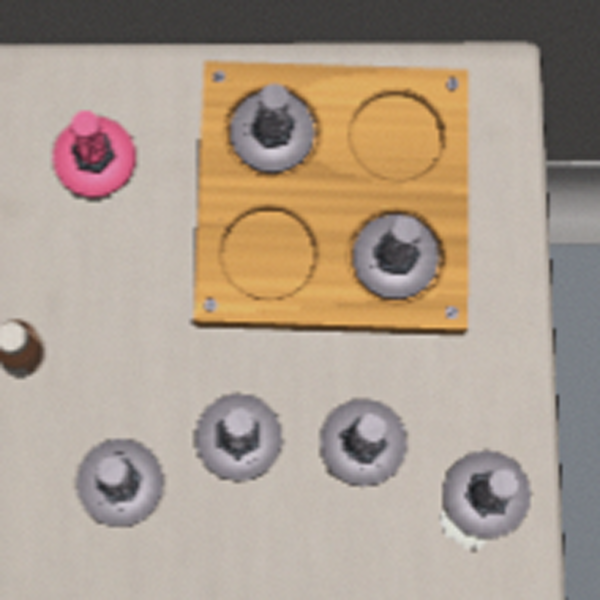

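Run:
```python
from h import *
from scipy.optimize import least_squares
for n in ["top","scene"]:
    im,d=cams.read_camera(n)
    c=cams.calibration(n);R=np.array(c["R"]);t=np.array(c["t"])
    vv,uu=np.mgrid[0:400,0:640]; ray=rays(c,np.c_[uu.ravel(),vv.ravel()])
    P=((ray*d.reshape(-1,1))-t)@R; P=P.reshape(400,640,3)
    m=(abs(P[...,2]-.018)<.0025)&(abs(P[...,0]-.602)<.1)&(abs(P[...,1]+.2)<.1)
    m=cv2.morphologyEx(m.astype(np.uint8),cv2.MORPH_OPEN,np.ones((2,2)))
    nn,l,st,_=cv2.connectedComponentsWithStats(m); k=1+st[1:,4].argmax(); m=l==k
    q=P[m]; r=cv2.minAreaRect((q[:,:2]*1000).astype(np.float32)); print(n,"board",r,q[:,2].mean())
    for nm,x,y in [("near",.568,-.164),("far",.636,-.237)]:
        mm=(np.hypot(P[...,0]-x,P[...,1]-y)<.032)
        fl=P[mm&(P[...,2]<.0125)&(P[...,2]>.006)]
        print(nm,len(fl),fl.mean(0).round(4),fl.min(0).round(4),fl.max(0).round(4))
        # boundary: ring pixels: edge points of board top around hole
        cnt,_=cv2.findContours((mm&m).astype(np.uint8),cv2.RETR_CCOMP,cv2.CHAIN_APPROX_NONE)
        pts=np.vstack([P[k[:,0,1],k[:,0,0]] for k in cnt]); rr=np.hypot(pts[:,0]-x,pts[:,1]-y); pts=pts[rr<.0305]
        f=least_squares(lambda a:np.hypot(pts[:,0]-a[0],pts[:,1]-a[1])-a[2],[x,y,.026],loss="soft_l1",f_scale=.001)
        print("  circ",f.x.round(4),len(pts),np.sqrt(np.mean(f.fun**2)))
s=bot.read_state()
from scipy.spatial.transform import Rotation as Ro
print(Ro.from_rotvec(s["tcp_rot"]).as_matrix().round(3),s["tool_pos"])
```

```text
top board ((512.4983520507812, -200.95327758789062), (152.02606201171875, 325.8946838378906), 88.09851837158203) 0.019729957662416225
near 557 [ 0.5691 -0.1651  0.0104] [ 0.5446 -0.1909  0.0063] [ 0.5936 -0.1399  0.0125]
  circ [ 0.5664 -0.1655  0.028 ] 138 0.0017771258425032792
far 538 [ 0.6363 -0.238   0.0104] [ 0.6114 -0.2638  0.0061] [ 0.6613 -0.2131  0.0125]
  circ [ 0.6347 -0.2377  0.0285] 138 0.0019607729084982666
scene board ((269.1920166015625, -285.4294738769531), (865.4819946289062, 184.60838317871094), 14.117844581604004) 0.020322971425380417
near 259 [ 0.5763 -0.1611  0.0111] [ 0.5551 -0.185   0.0087] [ 0.5971 -0.1369  0.0125]
  circ [ 0.5679 -0.1647  0.0287] 124 0.0013735675191172273
far 223 [ 0.6454 -0.237   0.0111] [ 0.6234 -0.2599  0.0093] [ 0.6666 -0.2145  0.0125]
  circ [ 0.6361 -0.2376  0.0289] 69 0.001199657863051958
[[ 0.281 -0.     0.96 ]
 [-0.96  -0.     0.281]
 [ 0.    -1.    -0.   ]] [ 0.18963394 -0.64780461  0.23130819]
```

>>> play_rows(motion=[[[0.61,0.915,-0.1],[0,0,1]],[[0.61,0.915,-0.1],[0,0,1]],[[0.61,0.915,-0.1],[0,0,1]],[[0.61,0.915,-0.1],[0,0,1]],[[0.61,0.915,-0.1],[0,0,1]],[[0.61,0.915,-0.1],[0,0,1]],[[0.61,0.915,-0.1],[0,0,1]],[[0.61,0.915,-0.1],[0,0,1]]], gripper=0.3, squeeze=40)

```text
time: 1.9
tool_pos: [0.4352, -0.2783, 0.191]
tcp_rot: [-1.535, 0.388, -0.388]
wrist_force: [-0.0, -0.6, -0.2]
width: 0.696
```

```bash
cat >> h.py <<'E'
from scipy.spatial.transform import Rotation as Ro
def st():
    s=bot.read_state(); R=Ro.from_rotvec(s["tcp_rot"]).as_matrix()
    print("t",round(s["time"],2),"p",np.round(s["tool_pos"],4),"x",R[:,0].round(3),"y",R[:,1].round(3),"F",np.round(s["wrist_force"],2),"T",np.round(s["torque"],2),"w",round(s["width"],3),"q",np.round(s["q"],2)); return s,R
E
python3 -c "
from h import *
st()"
```

```text
t 1.9 p [ 0.4352 -0.2783  0.191 ] x [ 0.88  -0.475 -0.001] y [ 0.     0.001 -1.   ] F [-0.03 -0.62 -0.23] T [-0.04  0.01 -0.04] w 0.696 q [-0.62 -0.01  1.98  0.    1.17 -0.12]
```

>>> play_rows(motion=[[[0,0,0],[0,0,0.63]],[[0,0,0],[0,0,0.63]],[[0,0,-0.1],[0,0,0.63]],[[0,0,-0.2],[0,0,0.63]],[[0,0,-0.2],[0,0,0.63]]])

```text
time: 2.52
tool_pos: [0.4305, -0.2808, 0.1081]
tcp_rot: [-1.567, 0.01, -0.0]
wrist_force: [-0.5, -0.7, -0.3]
width: 0.7
```

```bash
python3 -c "
from h import *
s,R=st()
im,d=cams.read_camera('wrist'); cv2.imwrite('pics/w1.png',im[:,:,::-1]); print(cams.calibration('wrist'))"
```

```text
t 2.52 p [ 0.4305 -0.2808  0.1081] x [ 1.    -0.007 -0.006] y [-0.006  0.004 -1.   ] F [-0.51 -0.72 -0.27] T [-0.02 -0.01 -0.  ] w 0.7 q [-0.63  0.08  2.06 -0.    1.01 -0.62]
{'mtx': array([[344.27364916,   0.        , 319.6022062 ],
       [  0.        , 344.27364916, 197.13511313],
       [  0.        ,   0.        ,   1.        ]]), 'k1': -0.056185319672718906, 'tool_from_camera': array([[ 9.99999758e-01, -5.91066199e-04, -3.68108760e-04,
         6.46710643e-04],
       [ 1.71311193e-04, -3.03564731e-01,  9.52810802e-01,
        -1.43709020e-01],
       [-6.74919096e-04, -9.52810634e-01, -3.03564557e-01,
         7.73111780e-02],
       [ 0.00000000e+00,  0.00000000e+00,  0.00000000e+00,
         1.00000000e+00]])}
```

View pics/w1.png

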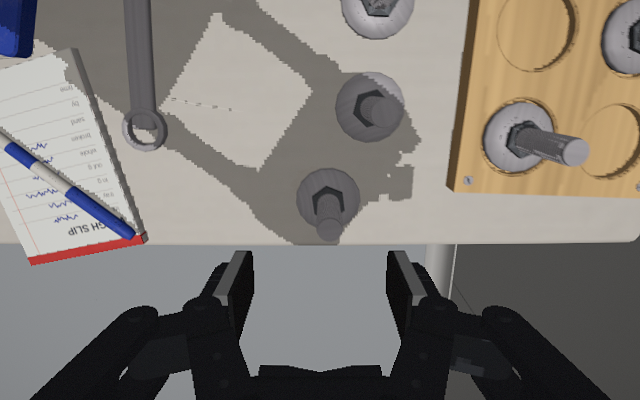

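The wrist view shows foot D at (330,205) between the open jaws, with the board to the right. I'll descend and grip it.

>>> play_rows(motion=[[[0,0,-0.1],[0,0,0]],[[0,0,-0.2125],[0,0,0]],[[0,0,-0.2125],[0,0,0]],[[0,0,-0.2125],[0,0,0]]])

```text
time: 3.08
tool_pos: [0.4353, -0.2833, 0.0288]
tcp_rot: [-1.573, 0.002, -0.007]
wrist_force: [-0.2, 0.2, 0.3]
width: 0.699
```

```bash
python3 -c "
from h import *
s,R=st()
im,d=cams.read_camera('wrist'); cv2.imwrite('pics/w2.png',im[:,:,::-1])"
```

```text
t 3.08 p [ 0.4353 -0.2833  0.0288] x [ 1.    -0.006  0.003] y [ 0.003 -0.002 -1.   ] F [-0.24  0.16  0.28] T [-0.    0.   -0.03] w 0.699 q [-0.62  0.19  2.11 -0.    0.84 -0.62]
```

View pics/w2.png

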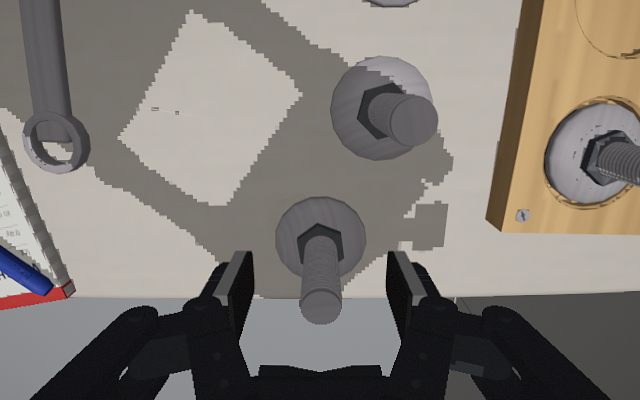

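Foot D's spindle, top at (320,307), is centred between the pads, so I close on it.

>>> play_rows(motion=[[[0,0,0],[0,0,0]],[[0,0,0],[0,0,0]],[[0,0,0],[0,0,0]],[[0,0,0],[0,0,0]],[[0,0,0],[0,0,0]],[[0,0,0],[0,0,0]]], gripper=1, squeeze=60)

```text
time: 3.88
tool_pos: [0.4345, -0.2823, 0.0273]
tcp_rot: [-1.572, 0.003, -0.006]
wrist_force: [-0.4, 0.7, 5.4]
width: 0.171
```

```bash
python3 -c "
from h import *
st()"
```

```text
t 3.88 p [ 0.4345 -0.2823  0.0273] x [ 1.    -0.006  0.001] y [ 0.001 -0.001 -1.   ] F [-0.44  0.72  5.4 ] T [ 0.1   0.17 -0.  ] w 0.171 q [-0.62  0.19  2.11  0.    0.84 -0.62]
```

>>> play_rows(motion=[[[-0.01,0,0],[0,0,0]],[[-0.02,0,0],[0,0,0]],[[-0.03,0,0],[0,0,0]],[[-0.04,0,0],[0,0,0]]])

```text
time: 4.38
tool_pos: [0.4191, -0.2828, 0.0273]
tcp_rot: [-1.573, 0.002, -0.008]
wrist_force: [5.0, -0.4, 5.7]
width: 0.169
```

```bash
python3 -c "
from h import *
st()"
```

```text
t 4.38 p [ 0.4191 -0.2828  0.0273] x [ 1.    -0.006  0.003] y [ 0.003 -0.002 -1.   ] F [ 4.99 -0.36  5.72] T [ 0.01 -0.91 -0.04] w 0.169 q [-0.64  0.17  2.14  0.    0.83 -0.64]
```

>>> play_rows(motion=[[[-0.01,0,0],[0,0,0]],[[-0.02,0,0],[0,0,0]],[[-0.03,0,0],[0,0,0]]])

```text
time: 4.75
tool_pos: [0.4071, -0.2828, 0.0273]
tcp_rot: [-1.573, 0.002, -0.007]
wrist_force: [5.0, 0.7, 5.4]
width: 0.166
```

```bash
python3 -c "
from h import *
st()"
```

```text
t 4.75 p [ 0.4071 -0.2828  0.0273] x [ 1.    -0.006  0.003] y [ 0.003 -0.002 -1.   ] F [5.   0.73 5.43] T [ 0.06 -0.9  -0.04] w 0.166 q [-0.66  0.15  2.16  0.    0.83 -0.65]
```

>>> play_rows(motion=[[[-0.006,0,-0.002],[0,0,0]],[[-0.012,0,-0.002],[0,0,0]],[[-0.018,0,-0.002],[0,0,0]]])

```text
time: 5.12
tool_pos: [0.4012, -0.2834, 0.0274]
tcp_rot: [-1.574, 0.0, -0.01]
wrist_force: [6.8, 0.6, 7.8]
width: 0.167
```

```bash
python3 -c "
from h import *
st()"
```

```text
t 5.12 p [ 0.4012 -0.2834  0.0274] x [ 1.    -0.006  0.006] y [ 0.006 -0.003 -1.   ] F [6.84 0.62 7.81] T [ 0.03 -1.2  -0.02] w 0.167 q [-0.67  0.14  2.17  0.    0.82 -0.66]
```

Drag rises with press (5.0 N at 5.5 N, then 6.8 N at 7.8 N), so foot D grips. I'll lift it and carry it over recess_far.

>>> play_rows(motion=[[[0,0,0.13],[0,0,0]],[[0.02,0,0.25],[0,0,0]],[[0.2,0,0.25],[0,0,0]],[[0.35,0.03,0.25],[0,0,0]],[[0.5,0.08,0.25],[0,0,0]],[[0.59,0.11,0.25],[0,0,0]],[[0.59,0.11,0.25],[0,0,0]],[[0.59,0.11,0.25],[0,0,0]],[[0.59,0.11,0.25],[0,0,0]]])

```text
time: 6.25
tool_pos: [0.6322, -0.2381, 0.1244]
tcp_rot: [-1.57, 0.008, -0.003]
wrist_force: [0.1, 0.1, -1.1]
width: 0.171
```

```bash
python3 -c "
from h import *
s,R=st()
im,d=cams.read_camera('wrist'); cv2.imwrite('pics/w3.png',im[:,:,::-1])
im,d=cams.read_camera('scene'); cv2.imwrite('pics/s3.png',cv2.resize(im[100:320,200:500,::-1],(750,550)))"
```

```text
t 6.25 p [ 0.6322 -0.2381  0.1244] x [ 1.    -0.007 -0.003] y [-0.003  0.001 -1.   ] F [ 0.06  0.09 -1.13] T [ 0.02  0.07 -0.  ] w 0.171 q [-0.4   0.35  1.7  -0.    1.1  -0.39]
```

View pics/w3.png

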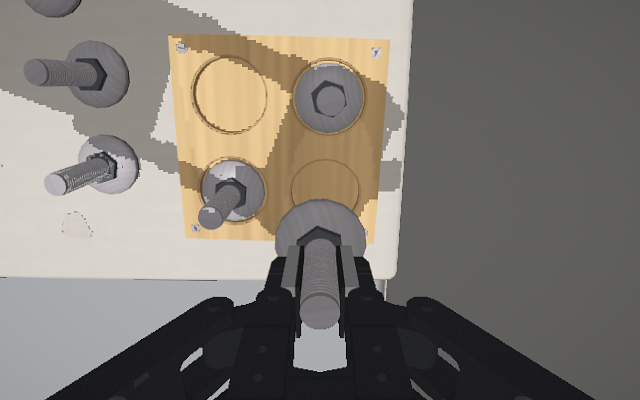

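View pics/s3.png

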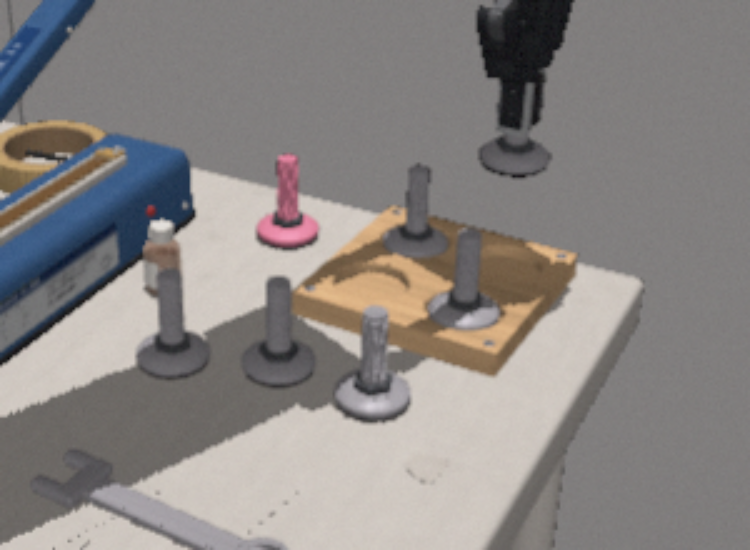

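The foot is held upright over the far recess at about (325,187) in the wrist view. I'll measure the foot-to-recess offset in that one camera.

```bash
cat >> h.py <<'E'
def wristP():
    s=bot.read_state(); im,d=cams.read_camera('wrist'); c=cams.calibration('wrist')
    vv,uu=np.mgrid[0:400,0:640]; ray=rays(c,np.c_[uu.ravel(),vv.ravel()])*d.reshape(-1,1)
    T=np.array(c['tool_from_camera']); P=ray@T[:3,:3].T+T[:3,3]
    R=Ro.from_rotvec(s["tcp_rot"]).as_matrix(); P=P@R.T+s["tool_pos"]
    P=P.reshape(400,640,3); P[d<=0]=np.nan
    return s,im,d,P
def circ(p,r=None,x0=None):
    from scipy.optimize import least_squares
    x0=list(np.median(p,0)[:2]) if x0 is None else list(x0)
    if r: f=least_squares(lambda a:np.hypot(p[:,0]-a[0],p[:,1]-a[1])-r,x0,loss="soft_l1",f_scale=.0007)
    else: f=least_squares(lambda a:np.hypot(p[:,0]-a[0],p[:,1]-a[1])-a[2],x0+[.025],loss="soft_l1",f_scale=.0007)
    return f.x.round(4),round(float(np.sqrt(np.mean(f.fun**2))),5)
def hole(P,x,y,zf=.010):
    "floor pixels contour -> circle"
    rr=np.hypot(P[...,0]-x,P[...,1]-y)
    fl=(rr<.031)&(abs(P[...,2]-zf)<.0035)
    cnt,_=cv2.findContours(fl.astype(np.uint8),cv2.RETR_EXTERNAL,cv2.CHAIN_APPROX_NONE)
    k=max(cnt,key=len)[:,0]; return P[k[:,1],k[:,0]],fl
E
python3 - <<'E'
from h import *
s,im,d,P=wristP(); print(s["tool_pos"])
t=P[20:235,170:390]; z=t[...,2]; b=(abs(z-.018)<.006)
print("board z",np.nanmedian(z[b]))
for nm,x,y in [("near",.567,-.165),("far",.635,-.238)]:
    p,fl=hole(P,x,y); print(nm,circ(p),p.min(0),p.max(0),np.nanmedian(P[fl][:,2]))
for nm,x,y in [("S1",.564,-.2345),("S2",.637,-.168)]:
    m=(np.hypot(P[...,0]-x,P[...,1]-y)<.012)&(P[...,2]>.072); print(nm,np.nanmean(P[m],0),m.sum())
# held foot
m=(np.hypot(P[...,0]-.633,P[...,1]+.238)<.03)&(P[...,2]>.09)&(P[...,2]<.112)
q=P[m];print("held base",len(q),q.min(0),q.max(0),circ(q[np.hypot(*(q[:,:2]-[.633,-.238]).T)>.021]))
m=(np.hypot(P[...,0]-.633,P[...,1]+.238)<.02)&(P[...,2]>.15)&(P[...,2]<.17)
vv,uu=np.where(m);k=(abs(uu-320)<22)&(vv>290)&(vv<330);q=P[vv[k],uu[k]];print("spindle top",len(q),q.mean(0),q.min(0),q.max(0))
E
```

```text
[ 0.63297051 -0.23834997  0.12527729]
board z 0.019224252617638785
near (array([ 0.5685, -0.1649,  0.0253]), 0.00038) [ 0.54296247 -0.19092109  0.00893747] [ 0.59402902 -0.13923633  0.01347727] 0.01114577041779867
far (array([ 0.6367, -0.2355,  0.0232]), 0.00543) [ 0.61021528 -0.25251923  0.00969089] [ 0.66190325 -0.21330393  0.01342481] 0.011269468208139684
S1 [ 0.5675475  -0.23366979  0.0812909 ] 542
S2 [ 0.63899057 -0.16736121  0.07578421] 686
held base 2874 [ 0.61021751 -0.24440844  0.10004744] [ 0.65764814 -0.21442475  0.11199873] (array([ 0.6334, -0.2377,  0.0223]), 0.00083)
spindle top 1575 [ 0.63375207 -0.23710335  0.16345474] [ 0.62590369 -0.249869    0.1543302 ] [ 0.64153271 -0.22957419  0.16601519]
```

Run:
```python
from h import *
s,im,d,P=wristP(); print(s["tool_pos"],s["time"])
p,fl=hole(P,.635,-.238); p=p[p[:,1]>-.238]; print("far arc",len(p),circ(p,x0=(.636,-.238)),circ(p,.0258,(.636,-.238)))
p,fl=hole(P,.567,-.165); print("near arc up",circ(p[p[:,1]>-.165],x0=(.567,-.165)))
m=(np.hypot(P[...,0]-.633,P[...,1]+.238)<.03)&(P[...,2]>.097)&(P[...,2]<.113)
cnt,_=cv2.findContours(m.astype(np.uint8),cv2.RETR_EXTERNAL,cv2.CHAIN_APPROX_NONE);k=max(cnt,key=len)[:,0];q=P[k[:,1],k[:,0]];q=q[q[:,1]>-.232]
print("held",len(q),circ(q,.024,(.634,-.238)),circ(q,None,(.634,-.238)),q[:,2].mean())
```

```text
[ 0.63331126 -0.23836039  0.12553531] 6.4
far arc 92 (array([ 0.6364, -0.2394,  0.0259]), 0.00027) (array([ 0.6364, -0.2393]), 0.00028)
near arc up (array([ 0.5685, -0.1645,  0.0251]), 0.00033)
held 151 (array([ 0.634 , -0.2393]), 0.00627) (array([ 0.634 , -0.2391,  0.0239]), 0.00627) 0.1072249654442614
```

>>> play_rows(motion=[[[0.003,0,-0.1],[0,0,0]],[[0.003,0,-0.17],[0,0,0]],[[0.003,0,-0.17],[0,0,0]],[[0.003,0,-0.17],[0,0,0]],[[0.003,0,-0.17],[0,0,0]],[[0.003,0,-0.17],[0,0,0]]])

```text
time: 7.2
tool_pos: [0.6367, -0.2382, 0.0592]
tcp_rot: [-1.572, 0.003, -0.007]
wrist_force: [0.2, -0.3, -1.5]
width: 0.172
```

Run:
```python
from h import *
st()
s,im,d,P=wristP(); cv2.imwrite('pics/w4.png',im[:,:,::-1]); print(s["tool_pos"])
p,fl=hole(P,.636,-.239); p=p[p[:,1]>-.225]; print("far arc",len(p),circ(p,.0258,(.636,-.238)) if len(p)>8 else p)
```

```text
t 7.2 p [ 0.6367 -0.2382  0.0592] x [ 1.    -0.006  0.002] y [ 0.002 -0.001 -1.   ] F [ 0.24 -0.35 -1.53] T [ 0.04 -0.03  0.04] w 0.172 q [-0.39  0.42  1.74 -0.    0.98 -0.39]
[ 0.63669231 -0.23823605  0.059207  ]
far arc 112 (array([ 0.6361, -0.2401]), 0.00453)
```

View pics/w4.png

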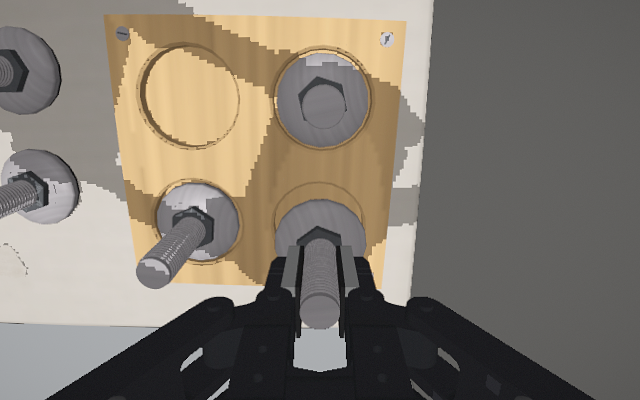

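>>> play_rows(motion=[[[-0.001,-0.001,-0.015],[0,0,0]],[[-0.001,-0.001,-0.025],[0,0,0]],[[-0.001,-0.001,-0.035],[0,0,0]],[[-0.001,-0.001,-0.042],[0,0,0]],[[-0.001,-0.001,-0.042],[0,0,0]]])

```text
time: 7.88
tool_pos: [0.6349, -0.2381, 0.0401]
tcp_rot: [-1.57, 0.005, -0.004]
wrist_force: [-0.6, 0.1, -1.7]
width: 0.171
```

Run:
```python
from h import *
st()
```

```text
t 7.88 p [ 0.6349 -0.2381  0.0401] x [ 1.    -0.006 -0.001] y [-0.001  0.    -1.   ] F [-0.63  0.14 -1.66] T [-0.05  0.01 -0.04] w 0.171 q [-0.4   0.44  1.75  0.    0.96 -0.39]
```

>>> play_rows(motion=[[[0.001,0,-0.004],[0,0,0]],[[0.001,0,-0.008],[0,0,0]],[[0.001,0,-0.008],[0,0,0]],[[0.001,0,-0.008],[0,0,0]]])

```text
time: 8.38
tool_pos: [0.6356, -0.2382, 0.0375]
tcp_rot: [-1.571, 0.005, -0.005]
wrist_force: [0.2, 0.1, -2.0]
width: 0.173
```

Run:
```python
from h import *
st()
```

```text
t 8.38 p [ 0.6356 -0.2382  0.0375] x [ 1.    -0.006  0.   ] y [ 0.  0. -1.] F [ 0.25  0.1  -1.96] T [-0.01  0.05  0.02] w 0.173 q [-0.4   0.44  1.75  0.    0.95 -0.39]
```

>>> play_rows(motion=[[[0,0,-0.003],[0,0,0]],[[0,0,-0.003],[0,0,0]],[[0,0,-0.003],[0,0,0]]])

```text
time: 8.75
tool_pos: [0.6359, -0.2382, 0.0373]
tcp_rot: [-1.571, 0.004, -0.005]
wrist_force: [-2.3, 2.2, 5.2]
width: 0.172
```

>>> play_rows(motion=[[[0,0,0],[0,0,0]],[[0,0,0],[0,0,0]],[[0,0,0],[0,0,0]]], gripper=0.5)

```text
time: 9.12
tool_pos: [0.6356, -0.2382, 0.036]
tcp_rot: [-1.571, 0.005, -0.004]
wrist_force: [-0.4, -0.0, 0.4]
width: 0.502
```

>>> play_rows(motion=[[[0,0,0.02],[0,0,0]],[[0,0,0.1],[0,0,0]],[[0,0,0.2],[0,0,0]],[[0,0,0.25],[0,0,0]]])

```text
time: 9.62
tool_pos: [0.6373, -0.2389, 0.1398]
tcp_rot: [-1.573, 0.001, -0.008]
wrist_force: [-0.0, 0.1, 0.8]
width: 0.5
```

Run:
```python
from h import *
st()
s,im,d,P=wristP(); cv2.imwrite('pics/w5.png',im[:,:,::-1])
```

```text
t 9.62 p [ 0.6373 -0.2389  0.1398] x [ 1.    -0.006  0.004] y [ 0.004 -0.002 -1.   ] F [-0.01  0.07  0.76] T [-0.01 -0.01  0.  ] w 0.5 q [-0.4   0.34  1.68 -0.    1.12 -0.39]
```

View pics/w5.png

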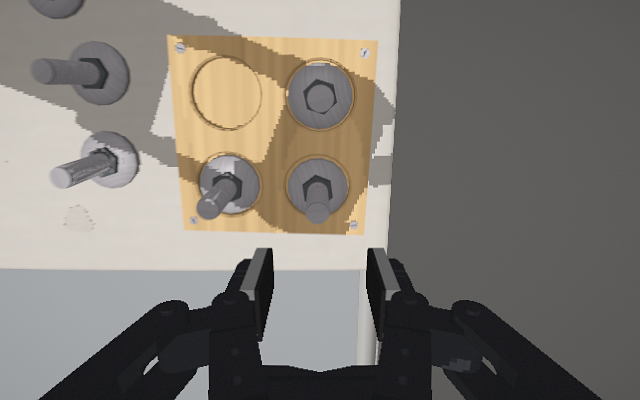

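Foot D is seated in recess_far at (318,187). Next is foot C.

>>> play_rows(motion=[[[-0.15,0.02,0],[0,0,0]],[[-0.3,0.04,0],[0,0,0]],[[-0.4325,0.0575,0],[0,0,0]],[[-0.4325,0.0575,0],[0,0,0]],[[-0.4325,0.0575,-0.1],[0,0,0]],[[-0.4325,0.0575,-0.2],[0,0,0]],[[-0.4325,0.0575,-0.275],[0,0,0]],[[-0.4325,0.0575,-0.275],[0,0,0]],[[-0.4325,0.0575,-0.275],[0,0,0]]], gripper=0.35)

```text
time: 10.8
tool_pos: [0.4638, -0.2156, 0.027]
tcp_rot: [-1.571, 0.004, -0.005]
wrist_force: [0.6, -0.3, 0.1]
width: 0.648
```

Run:
```python
from h import *
st()
s,im,d,P=wristP(); cv2.imwrite('pics/w6.png',im[:,:,::-1])
```

```text
t 10.8 p [ 0.4638 -0.2156  0.027 ] x [ 1.    -0.006  0.001] y [ 0.001 -0.    -1.   ] F [ 0.56 -0.27  0.05] T [-0.01  0.03 -0.03] w 0.648 q [-0.48  0.18  2.13  0.    0.83 -0.48]
```

View pics/w6.png

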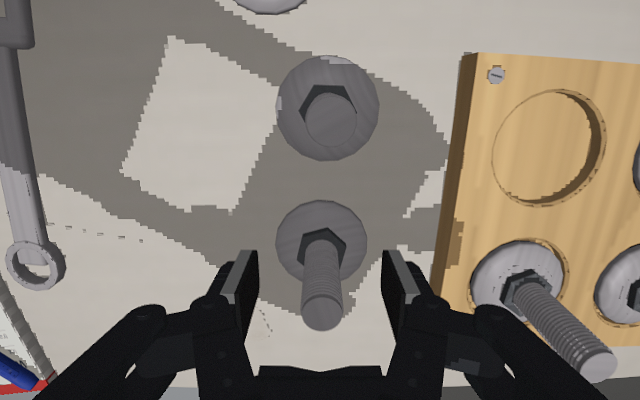

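Foot C is between the jaws at (321,310). I'll close on it and draw it.

>>> play_rows(motion=[[[0,0,0],[0,0,0]],[[0,0,0],[0,0,0]],[[0,0,0],[0,0,0]],[[0,0,0],[0,0,0]],[[0,0,0],[0,0,0]],[[0,0,0],[0,0,0]]], gripper=1, squeeze=60)

```text
time: 11.6
tool_pos: [0.4635, -0.2156, 0.0273]
tcp_rot: [-1.572, 0.003, -0.006]
wrist_force: [-0.4, -0.4, 5.9]
width: 0.174
```

>>> play_rows(motion=[[[-0.01,0,0],[0,0,0]],[[-0.02,0,0],[0,0,0]],[[-0.03,0,0],[0,0,0]],[[-0.04,0,0],[0,0,0]]])

```text
time: 12.1
tool_pos: [0.4481, -0.216, 0.0273]
tcp_rot: [-1.572, 0.002, -0.008]
wrist_force: [5.1, 0.0, 5.4]
width: 0.171
```

>>> play_rows(motion=[[[-0.01,0,-0.001],[0,0,0]],[[-0.02,0,-0.001],[0,0,0]],[[-0.03,0,-0.001],[0,0,0]]])

```text
time: 12.48
tool_pos: [0.4368, -0.2163, 0.0273]
tcp_rot: [-1.573, 0.001, -0.009]
wrist_force: [6.7, -0.6, 6.3]
width: 0.172
```

Run:
```python
from h import *
st()
```

```text
t 12.47 p [ 0.4368 -0.2163  0.0273] x [ 1.    -0.006  0.005] y [ 0.005 -0.002 -1.   ] F [ 6.65 -0.62  6.29] T [ 0.03 -1.04 -0.01] w 0.172 q [-0.51  0.14  2.18  0.    0.82 -0.51]
```

>>> play_rows(motion=[[[0,0,0.13],[0,0,0]],[[0.02,0,0.25],[0,0,0]],[[0.15,0.05,0.25],[0,0,0]],[[0.28,0.1,0.25],[0,0,0]],[[0.332,0.128,0.25],[0,0,0]],[[0.332,0.128,0.25],[0,0,0]],[[0.332,0.128,0.25],[0,0,0]],[[0.332,0.128,0.25],[0,0,0]],[[0.332,0.128,0.25],[0,0,0]]])

```text
time: 13.6
tool_pos: [0.5665, -0.1645, 0.1258]
tcp_rot: [-1.571, 0.006, -0.005]
wrist_force: [0.6, -0.0, -1.8]
width: 0.174
```

```bash
cat > off.py <<'E'
from h import *
import sys
x,y,sz=map(float,sys.argv[1:4])
st()
s,im,d,P=wristP(); cv2.imwrite('pics/%s.png'%sys.argv[4],im[:,:,::-1]); T=s["tool_pos"]
p,fl=hole(P,x,y); p=p[p[:,1]>y]; print("recess arc",len(p),circ(p,None,(x,y)),circ(p,.0258,(x,y)))
# held foot: base top edge
m=(np.hypot(P[...,0]-T[0],P[...,1]-T[1])<.03)&(P[...,2]>sz-.004)&(P[...,2]<sz+.016)
cnt,_=cv2.findContours(m.astype(np.uint8),cv2.RETR_EXTERNAL,cv2.CHAIN_APPROX_NONE);k=max(cnt,key=len)[:,0];q=P[k[:,1],k[:,0]];q=q[q[:,1]>T[1]+.008]
f=circ(q,.024,T[:2]); print("held",len(q),f,"rel TCP",f[0]-T[:2])
E
python3 off.py .5685 -.165 .1 w7
```

```text
t 13.6 p [ 0.5665 -0.1645  0.1258] x [ 1.    -0.007 -0.001] y [-0.001  0.    -1.   ] F [ 0.56 -0.03 -1.8 ] T [ 0.02 -0.04  0.  ] w 0.174 q [-0.32  0.19  1.89 -0.    1.05 -0.32]
recess arc 89 (array([ 0.569, -0.167,  0.026]), 0.00027) (array([ 0.569 , -0.1668]), 0.00027)
held 140 (array([ 0.5673, -0.1658]), 0.00639) rel TCP [ 0.00082715 -0.00127427]
```

View pics/w7.png

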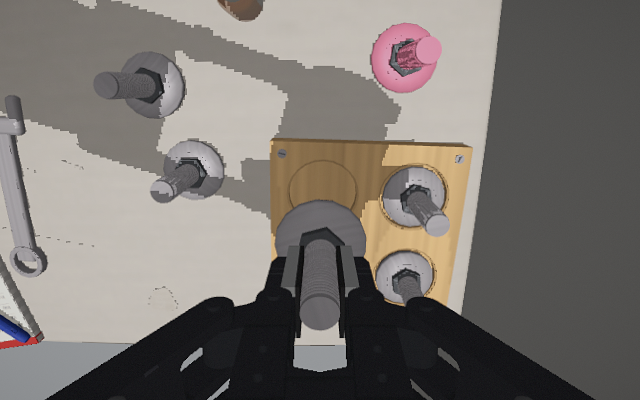

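>>> play_rows(motion=[[[0.001,-0.003,-0.1],[0,0,0]],[[0.001,-0.003,-0.17],[0,0,0]],[[0.001,-0.003,-0.17],[0,0,0]],[[0.001,-0.003,-0.17],[0,0,0]],[[0.001,-0.003,-0.17],[0,0,0]],[[0.001,-0.003,-0.17],[0,0,0]],[[0.001,-0.003,-0.17],[0,0,0]]])

```text
time: 14.52
tool_pos: [0.5683, -0.1653, 0.0587]
tcp_rot: [-1.571, 0.004, -0.006]
wrist_force: [0.7, 0.0, -2.1]
width: 0.171
```

```bash
python3 off.py .5685 -.165 .032 w8
```

```text
t 14.53 p [ 0.5683 -0.1653  0.0587] x [ 1.    -0.006  0.001] y [ 0.001 -0.    -1.   ] F [ 0.71  0.01 -2.09] T [-0.01  0.01 -0.01] w 0.171 q [-0.33  0.27  1.94  0.    0.93 -0.32]
recess arc 205 (array([ 0.569 , -0.1676,  0.0255]), 0.00394) (array([ 0.569, -0.168]), 0.00394)
held 132 (array([ 0.5692, -0.1665]), 0.00598) rel TCP [ 0.00087105 -0.00115614]
```

View pics/w8.png

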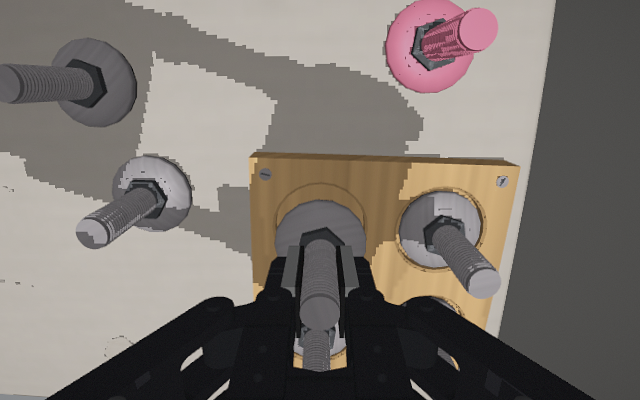

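>>> play_rows(motion=[[[0,-0.001,-0.015],[0,0,0]],[[0,-0.001,-0.025],[0,0,0]],[[0,-0.001,-0.035],[0,0,0]],[[0,-0.001,-0.042],[0,0,0]],[[0,-0.001,-0.042],[0,0,0]],[[0,-0.001,-0.042],[0,0,0]]])

```text
time: 15.32
tool_pos: [0.568, -0.1656, 0.0412]
tcp_rot: [-1.571, 0.004, -0.005]
wrist_force: [-0.1, 0.3, -1.8]
width: 0.168
```

```bash
python3 -c "
from h import *
st()"
```

```text
t 15.32 p [ 0.568  -0.1656  0.0412] x [ 1.    -0.006  0.   ] y [ 0. -0. -1.] F [-0.07  0.27 -1.84] T [-0.01 -0.01  0.02] w 0.168 q [-0.33  0.29  1.95  0.    0.9  -0.32]
```

In the hole without contact, so I lower it to the floor.

>>> play_rows(motion=[[[0,0,-0.004],[0,0,0]],[[0,0,-0.008],[0,0,0]],[[0,0,-0.01],[0,0,0]],[[0,0,-0.011],[0,0,0]],[[0,0,-0.011],[0,0,0]]])

```text
time: 15.95
tool_pos: [0.5679, -0.1656, 0.0373]
tcp_rot: [-1.571, 0.004, -0.005]
wrist_force: [-1.9, 0.1, 4.6]
width: 0.168
```

```bash
python3 -c "
from h import *
st()"
```

```text
t 15.95 p [ 0.5679 -0.1656  0.0373] x [ 1.    -0.006  0.   ] y [ 0. -0. -1.] F [-1.9   0.13  4.63] T [0.16 0.57 0.01] w 0.168 q [-0.33  0.3   1.95 -0.    0.89 -0.32]
```

>>> play_rows(motion=[[[0,0,0],[0,0,0]],[[0,0,0],[0,0,0]],[[0,0,0],[0,0,0]]], gripper=0.5)

```text
time: 16.32
tool_pos: [0.5679, -0.1657, 0.0365]
tcp_rot: [-1.571, 0.004, -0.005]
wrist_force: [-0.3, 0.0, -0.4]
width: 0.5
```

>>> play_rows(motion=[[[0,0,0.02],[0,0,0]],[[0,0,0.1],[0,0,0]],[[0,0,0.2],[0,0,0]],[[0,0,0.25],[0,0,0]]])

```text
time: 16.82
tool_pos: [0.5695, -0.1661, 0.1399]
tcp_rot: [-1.572, 0.001, -0.008]
wrist_force: [0.4, -0.1, 0.5]
width: 0.495
```

```bash
python3 -c "
from h import *
st()
s,im,d,P=wristP(); cv2.imwrite('pics/w9.png',im[:,:,::-1])"
```

```text
t 16.82 p [ 0.5695 -0.1661  0.1399] x [ 1.    -0.006  0.004] y [ 0.004 -0.001 -1.   ] F [ 0.42 -0.1   0.5 ] T [0.02 0.02 0.01] w 0.495 q [-0.33  0.18  1.88 -0.    1.08 -0.32]
```

View pics/w9.png

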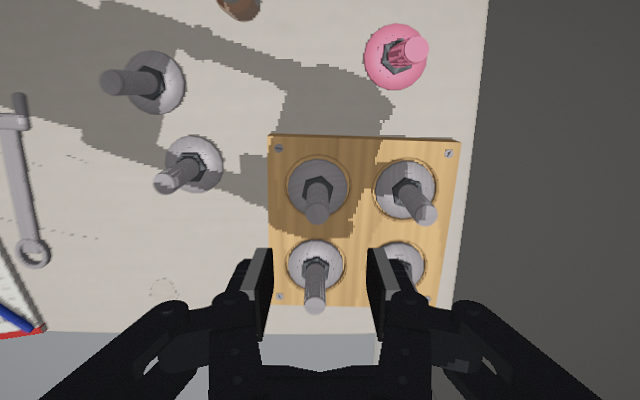

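Foot C is seated in recess_near at (318,187). The measured friction of about 0.7–0.8 was a little below the stated range. As a contrast check I'll draw foot B too, which time allows.

>>> play_rows(motion=[[[-0.13,0.02,0],[0,0,0]],[[-0.255,0.0445,0],[0,0,0]],[[-0.255,0.0445,0],[0,0,0]],[[-0.255,0.0445,-0.1],[0,0,0]],[[-0.255,0.0445,-0.2],[0,0,0]],[[-0.255,0.0445,-0.275],[0,0,0]],[[-0.255,0.0445,-0.275],[0,0,0]],[[-0.255,0.0445,-0.275],[0,0,0]]], gripper=0.35)

```text
time: 17.88
tool_pos: [0.4669, -0.1481, 0.0274]
tcp_rot: [-1.571, 0.004, -0.005]
wrist_force: [0.0, -0.4, -0.0]
width: 0.653
```

```bash
python3 -c "
from h import *
st()
s,im,d,P=wristP(); cv2.imwrite('pics/w10.png',im[:,:,::-1])"
```

```text
t 17.88 p [ 0.4669 -0.1481  0.0274] x [ 1.    -0.006  0.001] y [ 0.001 -0.    -1.   ] F [ 0.04 -0.41 -0.05] T [-0.02 -0.    0.05] w 0.653 q [-0.36  0.14  2.17  0.    0.83 -0.35]
```

View pics/w10.png

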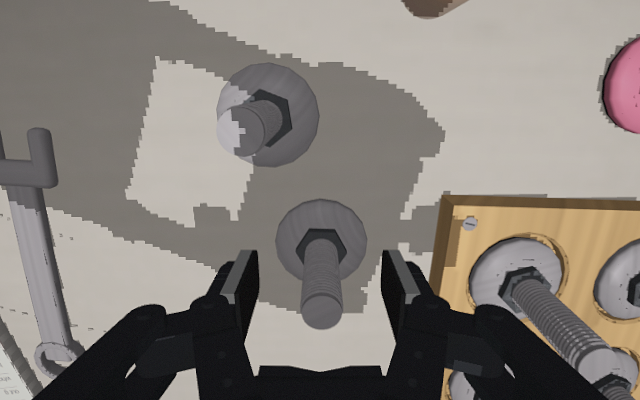

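>>> play_rows(motion=[[[0,0,0],[0,0,0]],[[0,0,0],[0,0,0]],[[0,0,0],[0,0,0]],[[0,0,0],[0,0,0]],[[0,0,0],[0,0,0]],[[0,0,0],[0,0,0]]], gripper=1, squeeze=60)

```text
time: 18.68
tool_pos: [0.4667, -0.1481, 0.0277]
tcp_rot: [-1.571, 0.003, -0.006]
wrist_force: [-0.6, 1.3, 6.3]
width: 0.171
```

>>> play_rows(motion=[[[-0.01,0,0],[0,0,0]],[[-0.02,0,0],[0,0,0]],[[-0.03,0,0],[0,0,0]],[[-0.04,0,0],[0,0,0]]])

```text
time: 19.18
tool_pos: [0.4513, -0.1484, 0.0277]
tcp_rot: [-1.572, 0.002, -0.007]
wrist_force: [2.8, -0.1, 4.7]
width: 0.172
```

>>> play_rows(motion=[[[-0.01,0,-0.001],[0,0,0]],[[-0.02,0,-0.001],[0,0,0]],[[-0.03,0,-0.001],[0,0,0]]])

```text
time: 19.55
tool_pos: [0.4399, -0.1486, 0.0278]
tcp_rot: [-1.572, 0.001, -0.008]
wrist_force: [3.1, 0.0, 6.7]
width: 0.169
```

```bash
python3 -c "
from h import *
st()"
```

```text
t 19.55 p [ 0.4399 -0.1486  0.0278] x [ 1.    -0.006  0.005] y [ 0.005 -0.002 -1.   ] F [3.12 0.04 6.71] T [ 0.02 -0.5   0.04] w 0.169 q [-0.38  0.09  2.23  0.    0.82 -0.37]
```

>>> play_rows(motion=[[[0,0,0.001],[0,0,0]],[[0,0,0.001],[0,0,0]],[[0,0,0.001],[0,0,0]],[[0,0,0.001],[0,0,0]]], gripper=0.35)

```text
time: 20.05
tool_pos: [0.4375, -0.1477, 0.0263]
tcp_rot: [-1.57, 0.005, -0.004]
wrist_force: [-0.3, 0.1, -1.7]
width: 0.648
```

>>> play_rows(motion=[[[0,0,0.02],[0,0,0]],[[0,0,0.12],[0,0,0]],[[0,0,0.22],[0,0,0]],[[0.009,0.06,0.25],[0,0,0]],[[0.009,0.12,0.25],[0,0,0]],[[0.009,0.16,0.25],[0,0,0]],[[0.009,0.16,0.25],[0,0,0]]])

```text
time: 20.92
tool_pos: [0.4412, -0.083, 0.1266]
tcp_rot: [-1.571, 0.003, -0.003]
wrist_force: [-0.1, 0.2, -0.2]
width: 0.647
```

```bash
python3 -c "
from h import *
st()
im,d=cams.read_camera('scene'); cv2.imwrite('pics/s11.png',im[:,:,::-1])"
```

```text
t 20.93 p [ 0.4412 -0.083   0.1266] x [ 1.    -0.004 -0.   ] y [-0. -0. -1.] F [-0.09  0.19 -0.25] T [ 0.05 -0.01 -0.03] w 0.647 q [-0.24 -0.08  2.18 -0.    1.04 -0.24]
```

View pics/s11.png

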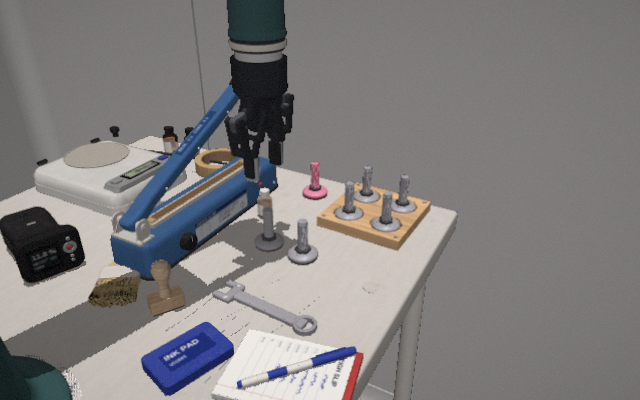

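All four feet in the board stand upright. The gripper is above foot A at (268,240) and clear of the sealer arm, so I descend.

>>> play_rows(motion=[[[0,0,-0.1],[0,0,0]],[[0,0,-0.18],[0,0,0]],[[0,0,-0.25],[0,0,0]],[[0,0,-0.25],[0,0,0]],[[0,0,-0.25],[0,0,0]]])

```text
time: 21.6
tool_pos: [0.4421, -0.0844, 0.0273]
tcp_rot: [-1.571, 0.004, -0.005]
wrist_force: [-0.1, -0.6, -0.4]
width: 0.651
```

>>> play_rows(motion=[[[0,0,0],[0,0,0]],[[0,0,0],[0,0,0]],[[0,0,0],[0,0,0]],[[0,0,0],[0,0,0]],[[0,0,0],[0,0,0]],[[0,0,0],[0,0,0]]], gripper=1, squeeze=60)

```text
time: 22.35
tool_pos: [0.4424, -0.0841, 0.0278]
tcp_rot: [-1.571, 0.003, -0.006]
wrist_force: [-0.9, -0.2, 5.0]
width: 0.168
```

>>> play_rows(motion=[[[-0.01,0,0],[0,0,0]],[[-0.02,0,0],[0,0,0]],[[-0.03,0,0],[0,0,0]],[[-0.04,0,0],[0,0,0]]])

```text
time: 22.85
tool_pos: [0.4271, -0.0842, 0.0278]
tcp_rot: [-1.572, 0.002, -0.008]
wrist_force: [2.3, -0.2, 5.2]
width: 0.167
```

>>> play_rows(motion=[[[-0.01,0,-0.001],[0,0,0]],[[-0.02,0,-0.001],[0,0,0]],[[-0.03,0,-0.001],[0,0,0]]])

```text
time: 23.22
tool_pos: [0.4159, -0.0844, 0.0278]
tcp_rot: [-1.572, 0.001, -0.009]
wrist_force: [3.2, 0.4, 6.0]
width: 0.171
```

```bash
python3 -c "
from h import *
st()"
```

```text
t 23.23 p [ 0.4159 -0.0844  0.0278] x [ 1.    -0.006  0.005] y [ 0.005 -0.001 -1.   ] F [3.21 0.37 6.  ] T [ 0.04 -0.51  0.01] w 0.171 q [-0.26  0.02  2.31  0.    0.81 -0.25]
```

A and B drag about 2.3–3.2 N, against 5–6.8 N for C and D at similar press, so the split is a consistent two and two. I'll release and retreat.

>>> play_rows(motion=[[[0,0,0.001],[0,0,0]],[[0,0,0.001],[0,0,0]],[[0,0,0.001],[0,0,0]],[[0,0,0.001],[0,0,0]]], gripper=0.35)

```text
time: 23.72
tool_pos: [0.413, -0.0837, 0.0263]
tcp_rot: [-1.571, 0.005, -0.004]
wrist_force: [0.3, 0.4, 0.6]
width: 0.652
```

>>> play_rows(motion=[[[0,0,0.02],[0,0,0]],[[0,0,0.12],[0,0,0]],[[0,0,0.22],[0,0,0]],[[0,0,0.35],[0,0,0]],[[0,-0.15,0.4],[0,0,0]],[[0,-0.3,0.4],[0,0,0]],[[0,-0.45,0.4],[0,0,0]],[[0,-0.6,0.4],[0,0,0]],[[0,-0.6,0.4],[0,0,0]],[[0,-0.6,0.4],[0,0,0]]])

```text
time: 24.98
tool_pos: [0.4131, -0.3234, 0.1866]
tcp_rot: [-1.57, 0.006, -0.005]
wrist_force: [-0.0, 0.6, -0.7]
width: 0.65
```

Run:
```python
from h import *
st()
for n in ["top","scene"]:
    im,d=cams.read_camera(n); cv2.imwrite(f"pics/{n}12.png",im[:,:,::-1])
    c=cams.calibration(n);R=np.array(c["R"]);t=np.array(c["t"])
    vv,uu=np.mgrid[0:400,0:640]; ray=rays(c,np.c_[uu.ravel(),vv.ravel()])
    P=((ray*d.reshape(-1,1))-t)@R; P=P.reshape(400,640,3)
    for nm,(x,y),zb in [("A",(.414,-.085),0),("B",(.438,-.148),0),("D far",(.636,-.239),.01),("C near",(.5685,-.166),.01),("S1",(.564,-.2345),.01),("S2",(.6367,-.168),.01)]:
        m=(d>0)&(np.hypot(P[...,0]-x,P[...,1]-y)<.022); q=P[m]
        top=q[q[:,2]>zb+.06]; print(n,nm,"top",top.mean(0).round(4),top[:,2].max().round(4))
    # recess fit reference
```

```text
t 24.98 p [ 0.4131 -0.3234  0.1866] x [ 1.    -0.007 -0.001] y [-0.001  0.001 -1.   ] F [-0.03  0.62 -0.73] T [ 0.01  0.06 -0.01] w 0.65 q [-0.71  0.01  1.97  0.    1.16 -0.71]
top A top [ 0.4137 -0.0836  0.065 ] 0.0689
top B top [ 0.4378 -0.1486  0.0653] 0.0689
top D far top [ 0.6342 -0.2379  0.0753] 0.0796
top C near top [ 0.5663 -0.1657  0.075 ] 0.0803
top S1 top [ 0.5642 -0.2346  0.0754] 0.079
top S2 top [ 0.6364 -0.1676  0.075 ] 0.0781
scene A top [ 0.4148 -0.0839  0.0644] 0.0672
scene B top [ 0.4384 -0.1485  0.0646] 0.0672<stdin>:10: RuntimeWarning: Mean of empty slice.
  ret = um.true_divide(
Traceback (most recent call last):
ValueError: zero-size array to reduction operation maximum which has no identity
```

View pics/top12.png

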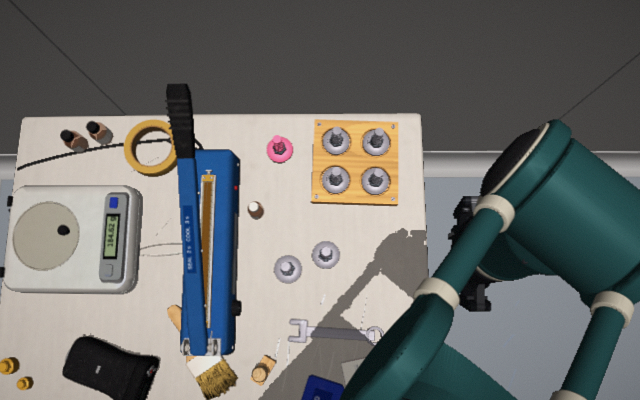

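View pics/scene12.png

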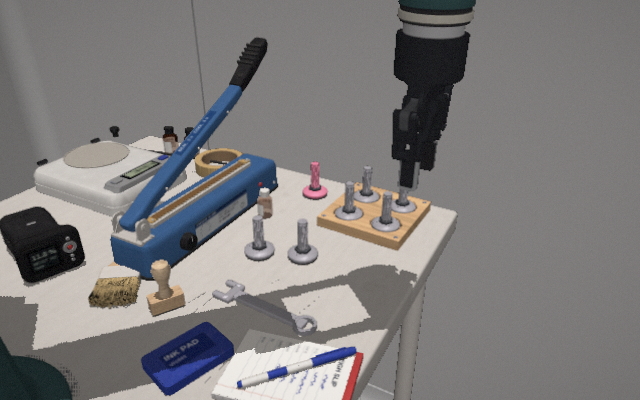

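All four board feet stand at the same height in a consistent 70 mm square. A and B are upright on the table, the vial is untouched and the robot is clear.

```bash
python3 -c "
from h import *
print(bot.finish_job())"
```

```text
the job is handed in; nothing more can be done
None
```

I found the two feet that grip, set both in the empty recesses, and handed the job in at about 25 s of the 72 s allowed. No verdict is reported.

| Foot (by position in the row) | Drag | Press reading | Estimated friction | Where it is now |
|---|---|---|---|---|
| y ≈ -0.28 | 5.0–6.8 N | 5.4–7.8 N | about 0.7 | recess_far |
| y ≈ -0.22 | 5.1–6.7 N | 5.4–6.3 N | 0.7–0.8 | recess_near |
| y ≈ -0.15 | 2.8–3.1 N | 4.7–6.7 N | about 0.4 | on the table |
| y ≈ -0.08 | 2.3–3.2 N | 5.2–6.0 N | about 0.4 | on the table |

**Disagreement:** my friction estimates fall just outside the stated ranges, below 0.85 for the gripping pair and above 0.3 for the slippery pair. I estimated the foot's weight and the force readings are noisy. The four still split two and two, by roughly a factor of two.

**Last checks:**
- **Top view:** all four feet in the board have their tops at about 75 mm and form a 70 mm square, with the two diagonals' midpoints within 1 mm of each other. The two feet already there show no shift beyond measurement noise.
- **Table and vial:** the two slippery feet stand upright on the table, tops at 65 mm. The vial looks unmoved, and the gripper is clear of everything.
- **Failed check:** the same check from the scene camera confirmed the two table feet. It stopped at recess_far, where the gripper hid the foot, so the positions in the board rest on the top camera alone.

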